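# Lean the microscope's touch tablet against the power supply

## Robot

A 7-joint arm with a two-finger parallel gripper is mounted at the origin on the work surface. World frame = base frame: x ahead of the robot, y to its left, z up, the work surface at z = 0. Lengths are in m, angles in rad, forces in N, time in s.
With the tool pointing down it reaches from about 0.35 to 0.9 m from the base axis. Payload 8.1 kg.
Tool frame: the origin (TCP) lies midway between the tips of the shut fingers; the grasp point (between the pads) lies 19 mm behind it; z points along the fingers, y is the line along which they close (so a half turn about z gives the same grasp; the last joint's range is limited). The gripper opens to 92 mm and grips with 3 to 60 N. Pads are 19 mm wide; open, the fingers measure 130 mm over their backs; the gripper's body (75 mm by 190 mm) begins 47 mm behind the grasp point.
Start: joints at [1.182, 0.434, 0.025, 1.573, -0.012, 1.134, -0.075], TCP at [0.176, -0.6, 0.204] pointing down, gripper open.
Joint ranges: [-2.62, 2.62], [-0.44, 2.09], [-1.27, 1.32], [0.08, 2.57], [-1.32, 4.46], [0.12, 2], [-2.74, 2.74]. Speed limits (rad/s): [2.22, 2.22, 3.01, 3.01, 3.14, 3.14, 3.14].

## Interface

Orientations are given as a rotation vector (axis times angle).
In Python, from cell import arm gives the robot as it stands.
- The arm moves only by the tool move_arm, never from a script. Its argument "motion" is a list of rows, each an object of numbers: "tx", "ty", "tz": the shift along the tool's x, y, z normalised to -1 to 1, where 1 is 1000 mm; "twist": the turn about the tool's z normalised to -1 to 1, where 1 is pi/2 rad. In form: [{"tx": .., "ty": .., "tz": .., "twist": ..}, ...]. A call has 1 to 12 rows; each row shifts and turns the commanded pose from where the row before left it, along the tool's axes as they then stand; what a row does not reach is not made up. A row lasts 1/10 s, in which the tool goes at most 50 mm and 8.59 degrees, less where a joint would pass 70% of its speed; a pose out of reach is approached as far as the arm can. A call with a number of a shift or a turn outside -1 to 1 is refused whole. A call with a gripper value outside its range is refused whole. "gripper" is the gripper's target within -1 to 1 (shut at 1, half-way at 0, fully open at -1), set as the call begins (left out, the last holds). The fingers move at their own pace and stop on an object; "squeeze" is the grip in N (left out, the last holds). Time passes only in rows, so rows that do not move let the fingers close. It gives the time, the measured TCP pose, the force, the opening and the grip force at its end, in the units of the state.
- arm.observe(): the state, without advancing time (a new reading comes with each control period).
- arm.get_image(name): name is "scene" or "top" or "wrist"; returns the picture (400x640x3 uint8, red, green, blue); there is no depth.
- arm.calibration(name): a dict with "K" (3x3 intrinsics, pixels), "T" (4x4, takes a point from camera to world coordinates). Camera axes: x right, y down, z forward; pixel columns grow to the right and rows downward; lengths in m; the calibration is good to about 2 mm. A picture is of the moment at which its call begins: read the wrist's pose just before it. calibration takes no time and is no camera call; for the wrist camera it gives the pose at the moment of the call.
- arm.sign_off(): hands the job in; it is judged then, once.
Trained networks look in the newest picture that a camera, given by its name, has taken for a name from the list of things; names that differ only in an ending like _2 or _b are one class to them, and where a whole thing is asked for, a point or a joint stands for the part that bears it (a point fixed in the world has none). Each returns a list of dicts, best first, with "conf" (0 to 1); they miss things now and then, are a little off and sometimes report something else, mostly with a low value. They report only what shows in the picture. A call takes as long as a camera call. They do not tell look-alikes from the thing itself.
- arm.look_for(camera, query): "point" ([column, row] as shares, 0 to 1, of the picture: columns of its width, rows of its height, amid what is visible of it).
- arm.regions_of(camera, query): "region" (400x640 bool, what is visible of it) and "point" ([column, row] as shares, 0 to 1, of the picture: columns of its width, rows of its height, amid what is visible of it).
- arm.place_of(camera, query): "point" ([column, row] as shares, 0 to 1, of the picture: columns of its width, rows of its height: a listed point, or the origin of a listed thing).
The state is a dict: "clock": time; "joints": joint angles; "dq": joint speeds; "joint_efforts": joint torques, N m; "position": TCP position; "ee_rot": TCP orientation; "force": force on the tool from outside, world axes, zero at the start; "ft_torque": the same for the moment, N m; "width": opening from 0.0 (shut) to 1.0 (fully open); "gripper_force": force on a finger pad.
Only numpy, scipy, OpenCV 4.12 (cv2) and the standard library are available. Lean on these libraries where they do the work, as an engineer would, in place of code of your own. Each camera call takes 0.05 s, during which the arm holds its last target. There are 200 camera calls.

## Task

Lift the microscope's touch tablet (the taller, wider of the two slabs) out of the desk rack and lean it, tipped back about 20 degrees from upright, against the front of the white power supply. Its bottom edge must stand on the bench and its screen must face out, away from the supply; keep it square to that front and centred on it. Leave the small spare panel in the rack and the notebook on top of the supply where they are.

Things in the scene. Friction and masses are not known exactly. Their poses are not given: they have to be found in the camera images.
- tablet: Touch tablet: rigid grey slab with a dark screen on one side, 14 mm thick (its x), 160 mm wide (y), 190 mm tall (z), about 0.45 kg. Starts upright in one of the two slots of the rack, its bottom 10 mm above the bench. Origin: centre of its bottom face; x points out of the screen, z to its top edge. Grasp it across the thickness at the top edge and draw it straight up.
- supply: White power supply, fixed box 180 mm deep (x), 270 wide (y), 95 high. Origin: centre of its underside, on the bench (z = 0). Its front, the flat face 90 mm along +x, has a black rocker switch and looks away from the robot; the bench before it is clear. The tablet's back rests on the front's top edge: at 20 degrees its back bottom edge stands 35 mm out from the front.
- panel: Bystander: plain grey spare panel in the rack's other slot, 14 mm thick (x), 110 wide (y), 120 tall (z), no screen. Origin: centre of its bottom face. The rack: black, fixed, base 150 x 170 mm, two parallel slots 18 mm wide and 75 mm apart, floor 10 mm and walls 50 mm above the bench.
- notebook: Bystander: orange pocket notebook, 105 x 148 x 10 mm, lying loose on top of the supply, set back about 70 mm from its front edge. Origin: centre of its underside.
There are look-alikes about, which are no part of the job. Leave any pink or purple look-alike of the tablet alone.

How it is judged:
At the end, for the whole second after the job is handed in: Tablet at rest against the supply's front, bottom edge on the bench (12 mm), tipped back 10 to 32 degrees, screen outward, bottom centred within 30 mm on the front and square within 11 degrees; spare panel and notebook within 30 mm of their starts (angle between tablet's own z axis and vertical between 0.17 and 0.56 rad and z of tablet in the frame of supply between -0.01 and 0.012 m and x of tablet in the frame of supply between 0.1 and 0.17 m and y of tablet in the frame of supply between -0.03 and 0.03 m and angle between the y axis of tablet and the y axis of supply, either way round below 0.2 rad and x of supply in the frame of tablet below 0 m and contact force between tablet and supply above 0.1 N and linear speed of tablet below 0.03 m/s and angular speed of tablet below 0.2 rad/s and distance of each of panel, notebook from where it was at the start of the episode below 0.03 m); the robot touches nothing.
It fails at once if the spare panel is taken out of place (moved more than 30 mm) (distance of panel from where it was at the start of the episode above 0.03 m).
It fails at once if the notebook is pushed more than 30 mm (distance of notebook from where it was at the start of the episode above 0.03 m).
It also fails if it takes over 38 s, if anything falls off the work surface, if the arm or the gripper's body presses on something with over 40 N, if the wrist force passes 120 N, or if a joint passes its speed limit or range.

## Working session

There is one attempt and no reset: what is moved stays moved. The work goes in short steps, Python scripts to look and compute and a tool call to move; the robot and the scene stay as the last step left them, time stands still between calls to the robot, and variables do not carry over. Pictures are saved under pics/ and viewed, at most 10 in all, crops included, and the job is handed in when it is done.

Besides the shell and the picture viewer there is one more tool, called as name(argument=value, ...), one argument or row to a line, values as JSON. move_arm: Moves the arm, as the interface text tells. Scaled input: -1 to 1 covers 1000 mm each way for a shift and pi/2 rad each way for a turn. Its arguments: {"type":"object","properties":{"motion":{"type":"array","items":{"type":"object","properties":{"tx":{"type":"number"},"ty":{"type":"number"},"tz":{"type":"number"},"twist":{"type":"number"}}}},"gripper":{"type":"number"},"squeeze":{"type":"number"}},"required":["motion"]}

```bash
mkdir -p pics; ls
python3 - <<'E'
from cell import arm
import cv2,numpy as np
print(arm.observe())
ims=[]
for c in("scene","top"):
    im=arm.get_image(c);ims.append(im);cv2.imwrite(f"pics/{c}0.png",im[:,:,::-1])
    k=arm.calibration(c);print(c,np.round(k["K"],1).tolist(),np.round(k["T"],3).tolist())
    for q in("tablet","supply","panel","notebook"):
        print(c,q,[(np.round(np.array(d["point"])*[640,400]),round(d["conf"],2)) for d in arm.look_for(c,q)[:4]])
E
```

```text
pics
{'clock': 0.0, 'joints': array([ 1.18238112,  0.43522469,  0.02498029,  1.57407707, -0.01161614,
        1.13399779, -0.07507764]), 'dq': array([-0.00171442,  0.00303918,  0.00214708, -0.0001872 ,  0.000359  ,
       -0.0008364 , -0.00027688]), 'joint_efforts': array([-7.44410409e-04, -6.67840433e+01,  9.85070877e-01, -3.14448202e+01,
       -6.03642873e-02,  4.29765740e-02,  1.63217715e-04]), 'position': array([ 0.17600464, -0.59914558,  0.20295177]), 'ee_rot': array([-3.10807475e+00, -4.47119798e-01,  5.50645734e-04]), 'force': array([ 0.3424392 , -0.2918359 , -0.17306672]), 'ft_torque': array([-0.00758218, -0.00542095,  0.04692022]), 'gripper_force': 0.0, 'width': 1.0044030407490998}
scene [[446.5, 0.0, 323.3], [0.0, 446.5, 191.7], [0.0, 0.0, 1.0]] [[-0.883, 0.257, -0.394, 0.91], [0.47, 0.492, -0.733, 1.029], [0.006, -0.832, -0.555, 0.796], [0.0, 0.0, 0.0, 1.0]]
scene tablet [(array([374., 276.]), 0.79), (array([350., 202.]), 0.73), (array([405., 202.]), 0.6)]
scene supply [(array([254., 169.]), 0.66)]
scene panel [(array([328., 229.]), 0.69)]
scene notebook [(array([275., 154.]), 0.65)]
top [[394.3, 0.0, 313.6], [0.0, 394.3, 204.2], [0.0, 0.0, 1.0]] [[-0.002, -0.988, 0.152, 0.269], [-1.0, 0.001, -0.007, 0.091], [0.007, -0.152, -0.988, 0.939], [0.0, 0.0, 0.0, 1.0]]
top tablet [(array([238., 201.]), 0.91), (array([227., 279.]), 0.76), (array([142., 170.]), 0.68)]
top supply [(array([465., 159.]), 0.82)]
top panel [(array([236., 167.]), 0.7)]
top notebook [(array([437., 182.]), 0.92)]
```

View pics/scene0.png

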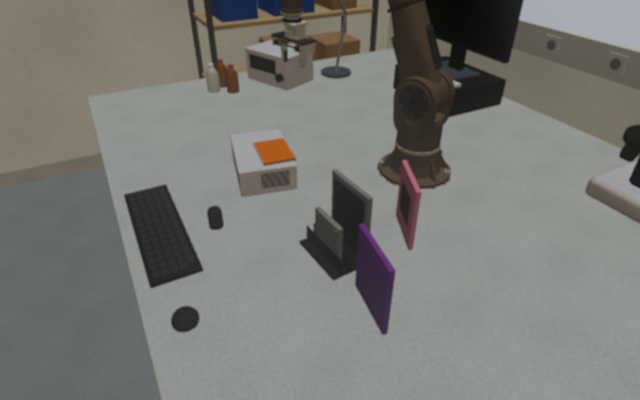

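View pics/top0.png

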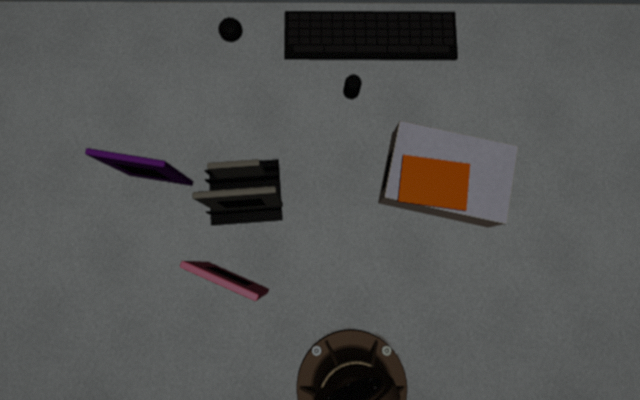

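The scene picture shows the grey tablet at (350,205) in the rack, the panel at (328,230), purple and pink decoys, and the supply with the notebook at (265,160). In the top picture the tablet's top edge runs from (193,195) to (275,190), the panel is at (235,167), and the supply's front edge runs from (400,123) to (517,147). I'll zoom in to see which side the screen is on.

```bash
cat > h.py <<'E'
from cell import arm
import numpy as np,cv2
def world(c,uv,z):
    k=arm.calibration(c);K=np.array(k["K"]);T=np.array(k["T"])
    uv=np.atleast_2d(uv).astype(float);d=(np.linalg.inv(K)@np.c_[uv,np.ones(len(uv))].T).T@T[:3,:3].T
    return T[:3,3]+d*((z-T[2,3])/d[:,2])[:,None]
def pix(c,P):
    k=arm.calibration(c);K=np.array(k["K"]);T=np.array(k["T"])
    p=(np.atleast_2d(P)-T[:3,3])@T[:3,:3]@K.T
    return p[:,:2]/p[:,2:]
E
python3 - <<'E'
from h import *
s=cv2.imread("pics/scene0.png");t=cv2.imread("pics/top0.png")
a=cv2.resize(s[160:290,290:420],(400,400),interpolation=2)
b=cv2.resize(t[140:240,180:300],(400,333),interpolation=2);b=cv2.copyMakeBorder(b,0,67,0,0,0)
cv2.imwrite("pics/z.png",np.clip(np.hstack([a,b])*1.8,0,255).astype(np.uint8))
arm.get_image("top")
for q in("tablet","supply","panel","notebook"):
    for d in arm.regions_of("top",q)[:3]:
        m=d["region"].astype(np.uint8);c,_=cv2.findContours(m,0,2);c=max(c,key=cv2.contourArea)
        print(q,round(d["conf"],2),m.sum(),cv2.approxPolyDP(c,3,True)[:,0].tolist())
    print([(np.round(np.array(d["point"])*[640,400],1),round(d["conf"],2)) for d in arm.place_of("top",q)[:3]])
E
```

```text
tablet 0.98 1552 [[281, 205], [273, 186], [193, 193], [196, 200], [216, 210]]
tablet 0.9 1811 [[85, 150], [86, 155], [129, 176], [192, 184], [164, 160]]
tablet 0.77 1400 [[180, 264], [252, 300], [268, 292], [267, 287], [208, 262], [183, 260]]
[(array([161.1, 181.2]), 0.8), (array([248.8, 205.1]), 0.62), (array([239.2, 279.3]), 0.61)]
supply 0.74 7399 [[398, 123], [391, 137], [379, 203], [483, 226], [506, 222], [515, 146]]
[]
panel 0.9 803 [[264, 173], [258, 160], [207, 165], [218, 177]]
[(array([245.6, 177. ]), 0.59)]
notebook 0.64 3341 [[403, 156], [399, 201], [466, 209], [469, 163]]
[(array([435.2, 180.4]), 0.71), (array([245.7, 175.2]), 0.23)]
```

View pics/z.png

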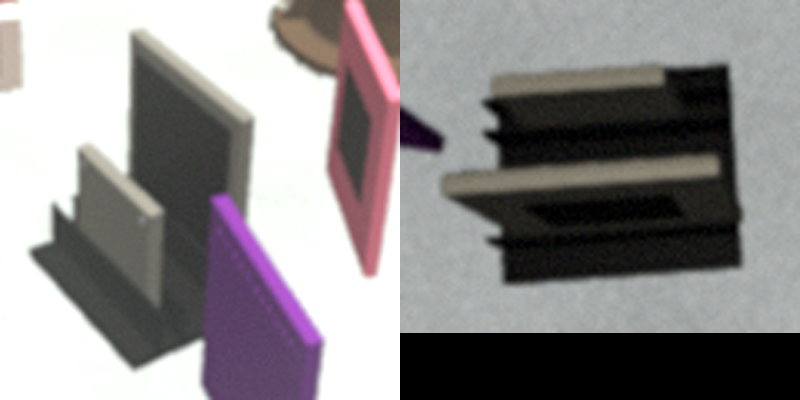

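The large dark screen with its bezel is on the tablet's +x side, facing the scene camera. The robot side has only a small dark patch, and the panel's face there is plain grey. Next I'll compute the geometry.

Run:
```python
from h import *
g=cv2.cvtColor(cv2.imread("pics/top0.png"),6)
def show(n,a,b,z):
    p=world("top",[a,b],z);d=p[1]-p[0];n_=np.array([-d[1],d[0]])  # left->right image is -y ; normal +x
    print(n,"mid",p.mean(0).round(4),"len",np.hypot(*d[:2]).round(4),"normal yaw",np.degrees(np.arctan2(n_[1],n_[0])).round(1),p.round(3).tolist());return p.mean(0)[:2]
c=cv2.cornerSubPix(g,np.float32([[[399,123]],[[516,146]],[[507,223]],[[381,202]],[[206,164]],[[260,161]]]),(5,5),(-1,-1),(3,30,.01))[:,0];print(c)
show("tab",(192.9,195.5),(275.4,189.8),.2)
show("front",c[0],c[1],.095)
show("front raw",(399,123),(517,146.5),.095)
show("panel",(207.5,166),(259.5,162.5),.13)
show("noteb front",(403,155),(470,163),.105)
# sizes from notebook + scene check
P=world("top",[(192.9,195.5),(275.4,189.8)],.2);print(pix("scene",P).round(1))
P=world("top",c[:2],.095);print(pix("scene",P).round(1))
```

```text
[[398.91357  122.185745]
 [517.36694  145.84184 ]
 [504.09796  223.37872 ]
 [377.63     202.55093 ]
 [206.       164.      ]
 [259.55338  160.0502  ]]
tab mid [0.4049 0.2365 0.2   ] len 0.1568 normal yaw 4.0 [[0.399, 0.315, 0.2], [0.41, 0.158, 0.2]]
front mid [ 0.5572 -0.2378  0.095 ] len 0.2677 normal yaw -11.8 [[0.585, -0.107, 0.095], [0.53, -0.369, 0.095]]
front raw mid [ 0.5555 -0.2374  0.095 ] len 0.2666 normal yaw -11.8 [[0.583, -0.107, 0.095], [0.528, -0.368, 0.095]]
panel mid [0.4786 0.2535 0.13  ] len 0.1094 normal yaw 4.0 [[0.475, 0.308, 0.13], [0.482, 0.199, 0.13]]
noteb front mid [ 0.4969 -0.1836  0.105 ] len 0.1468 normal yaw -7.0 [[0.506, -0.111, 0.105], [0.488, -0.257, 0.105]]
[[370.5 197.6]
 [334.1 168.6]]
[[240.4 172.3]
 [230.3 134.2]]
```

move_arm(
  motion=[
    {"tz": -0.012,"twist": -0.0862},
    {"tz": -0.012,"twist": -0.0862},
    {"tz": -0.012,"twist": -0.0862},
    {"tz": -0.012,"twist": -0.0862},
    {"tz": -0.012,"twist": -0.0862},
    {"tz": -0.012,"twist": -0.0862},
    {"tz": -0.012,"twist": -0.0862},
    {"tz": -0.012,"twist": -0.0862},
    {"tz": -0.012,"twist": -0.0862},
    {"tz": -0.012,"twist": -0.0862},
  ],
  gripper=-1,
)

```text
invalid input
```

move_arm(
  motion=[
    {"tx": 0,"ty": 0,"tz": -0.012,"twist": -0.0862},
    {"tx": 0,"ty": 0,"tz": -0.012,"twist": -0.0862},
    {"tx": 0,"ty": 0,"tz": -0.012,"twist": -0.0862},
    {"tx": 0,"ty": 0,"tz": -0.012,"twist": -0.0862},
    {"tx": 0,"ty": 0,"tz": -0.012,"twist": -0.0862},
    {"tx": 0,"ty": 0,"tz": -0.012,"twist": -0.0862},
    {"tx": 0,"ty": 0,"tz": -0.012,"twist": -0.0862},
    {"tx": 0,"ty": 0,"tz": -0.012,"twist": -0.0862},
    {"tx": 0,"ty": 0,"tz": -0.012,"twist": -0.0862},
    {"tx": 0,"ty": 0,"tz": -0.012,"twist": -0.0862},
  ],
)

```text
clock: 1.95
position: [0.1761, -0.5996, 0.3242]
ee_rot: [-2.137, -2.303, 0.0]
force: [0.6, 0.3, 0.6]
width: 0.998
gripper_force: 0.0
```

move_arm(
  motion=[
    {"tx": 0.0415,"ty": 0.0205,"tz": 0,"twist": 0},
    {"tx": 0.0415,"ty": 0.0205,"tz": 0,"twist": 0},
    {"tx": 0.0415,"ty": 0.0205,"tz": 0,"twist": 0},
    {"tx": 0.0415,"ty": 0.0205,"tz": 0,"twist": 0},
    {"tx": 0.0415,"ty": 0.0205,"tz": 0,"twist": 0},
    {"tx": 0.0415,"ty": 0.0205,"tz": 0,"twist": 0},
    {"tx": 0.0415,"ty": 0.0205,"tz": 0,"twist": 0},
    {"tx": 0.0415,"ty": 0.0205,"tz": 0,"twist": 0},
    {"tx": 0.0415,"ty": 0.0205,"tz": 0,"twist": 0},
    {"tx": 0.0415,"ty": 0.0205,"tz": 0,"twist": 0},
    {"tx": 0.0415,"ty": 0.0205,"tz": 0,"twist": 0},
    {"tx": 0.0415,"ty": 0.0205,"tz": 0,"twist": 0},
  ],
)

```text
clock: 3.15
position: [0.3876, -0.0841, 0.3241]
ee_rot: [2.143, 2.295, -0.0]
force: [0.7, -0.0, 0.3]
width: 0.997
gripper_force: 0.0
```

move_arm(
  motion=[
    {"tx": 0.0398,"ty": 0.0049,"tz": 0,"twist": 0},
    {"tx": 0.0398,"ty": 0.0049,"tz": 0,"twist": 0},
    {"tx": 0.0398,"ty": 0.0049,"tz": 0,"twist": 0},
    {"tx": 0.0398,"ty": 0.0049,"tz": 0,"twist": 0},
    {"tx": 0.0398,"ty": 0.0049,"tz": 0,"twist": 0},
    {"tx": 0.0398,"ty": 0.0049,"tz": 0,"twist": 0},
    {"tx": 0.0398,"ty": 0.0049,"tz": 0,"twist": 0},
    {"tx": 0.0398,"ty": 0.0049,"tz": 0,"twist": 0},
    {"tx": 0,"ty": 0,"tz": 0,"twist": 0},
  ],
)

```text
clock: 4.05
position: [0.4029, 0.2402, 0.324]
ee_rot: [-2.132, -2.303, -0.004]
force: [0.2, 0.7, 0.3]
width: 1.0
gripper_force: 0.0
```

Run:
```python
from h import *
o=arm.observe();print(o["position"],o["ee_rot"],o["joints"].round(2))
im=arm.get_image("wrist");cv2.imwrite("pics/w1.png",np.clip(im[:,:,::-1]*1.6,0,255).astype(np.uint8))
print(pix("wrist",[[.405,.2365,.2],[.399,.315,.2],[.41,.158,.2]]).round(1))
```

```text
[0.40286124 0.24022151 0.3239736 ] [-2.13225506 -2.30322605 -0.00364932] [ 0.23  0.23 -1.05  1.68  0.2   1.35 -0.78]
[[317.9 189.8]
 [318.  106.3]
 [316.9 263.1]]
```

View pics/w1.png

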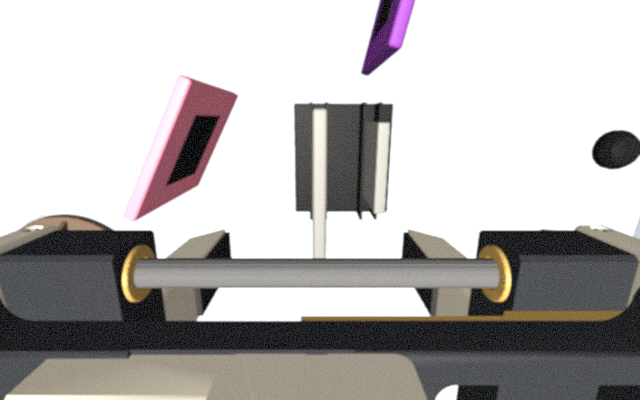

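move_arm(
  motion=[
    {"tx": -0.004,"ty": 0.002,"tz": 0.035,"twist": 0},
    {"tx": 0,"ty": 0,"tz": 0.035,"twist": 0},
    {"tx": 0,"ty": 0,"tz": 0.035,"twist": 0},
    {"tx": 0,"ty": 0,"tz": 0.03,"twist": 0},
    {"tx": 0,"ty": 0,"tz": 0.024,"twist": 0},
    {"tx": 0,"ty": 0,"tz": 0,"twist": 0},
  ],
)

```text
clock: 4.7
position: [0.4056, 0.2276, 0.1623]
ee_rot: [-2.145, -2.294, 0.008]
force: [-0.8, -1.1, 0.6]
width: 0.998
gripper_force: 0.0
```

move_arm(
  motion=[
    {"tx": 0,"ty": 0,"tz": 0,"twist": 0},
    {"tx": 0,"ty": 0,"tz": 0,"twist": 0},
    {"tx": 0,"ty": 0,"tz": 0,"twist": 0},
    {"tx": 0,"ty": 0,"tz": 0,"twist": 0},
    {"tx": 0,"ty": 0,"tz": 0,"twist": 0},
    {"tx": 0,"ty": 0,"tz": 0,"twist": 0},
    {"tx": 0,"ty": 0,"tz": 0,"twist": 0},
    {"tx": 0,"ty": 0,"tz": 0,"twist": 0},
  ],
  gripper=1,
  squeeze=30,
)

```text
clock: 5.5
position: [0.4067, 0.2306, 0.1647]
ee_rot: [-2.143, -2.297, 0.0]
force: [-0.2, 0.7, 0.3]
width: 0.353
gripper_force: 0.0
```

move_arm(
  motion=[
    {"tx": 0,"ty": 0,"tz": 0,"twist": 0},
    {"tx": 0,"ty": 0,"tz": 0,"twist": 0},
    {"tx": 0,"ty": 0,"tz": 0,"twist": 0},
    {"tx": 0,"ty": 0,"tz": 0,"twist": 0},
    {"tx": 0,"ty": 0,"tz": 0,"twist": 0},
  ],
)

```text
clock: 6.0
position: [0.4067, 0.2306, 0.1647]
ee_rot: [-2.143, -2.297, 0.0]
force: [-0.0, -1.0, -1.0]
width: 0.149
gripper_force: 30.0
```

move_arm(
  motion=[
    {"tx": 0,"ty": 0,"tz": -0.01,"twist": 0},
    {"tx": 0,"ty": 0,"tz": -0.015,"twist": 0},
    {"tx": 0,"ty": 0,"tz": -0.02,"twist": 0},
    {"tx": 0,"ty": 0,"tz": -0.025,"twist": 0},
    {"tx": 0,"ty": 0,"tz": -0.025,"twist": 0},
    {"tx": 0,"ty": 0,"tz": -0.025,"twist": 0},
    {"tx": 0,"ty": 0,"tz": -0.02,"twist": 0},
    {"tx": 0,"ty": 0,"tz": -0.01,"twist": 0},
    {"tx": 0,"ty": 0,"tz": 0,"twist": 0},
  ],
)

```text
clock: 6.9
position: [0.407, 0.2309, 0.3157]
ee_rot: [2.143, 2.296, 0.002]
force: [-0.0, -0.5, -5.2]
width: 0.147
gripper_force: 30.0
```

Run:
```python
from h import *
o=arm.observe();print(o["position"],o["ee_rot"],o["width"])
a=arm.get_image("scene")[100:300,200:480];b=arm.get_image("wrist")
cv2.imwrite("pics/l1.png",np.clip(np.vstack([cv2.resize(a,(560,400))[:, :, ::-1]])*1.6,0,255).astype(np.uint8))
# target
n=np.radians(-11.8);x=np.array([np.cos(n),np.sin(n)]);y=np.array([-x[1],x[0]])
f=np.array([.5565,-.2376])
print("standing tablet centre",f+x*(.035+.007),"supply centre",f-x*.09)
```

```text
[0.40698819 0.23089111 0.31568812] [2.14314070e+00 2.29595091e+00 2.27448583e-03] 0.14671209022693651
standing tablet centre [ 0.59761243 -0.24618883] supply centre [ 0.46840194 -0.21919536]
```

View pics/l1.png

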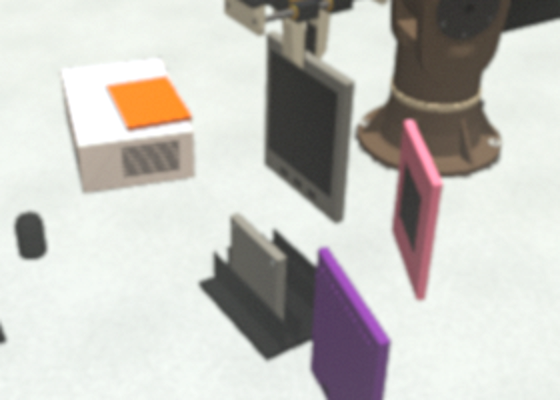

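move_arm(
  motion=[
    {"tx": -0.01,"ty": 0.0032,"tz": 0,"twist": 0},
    {"tx": -0.02,"ty": 0.0063,"tz": 0,"twist": 0},
    {"tx": -0.03,"ty": 0.0095,"tz": 0,"twist": 0},
    {"tx": -0.03,"ty": 0.0095,"tz": 0,"twist": 0},
    {"tx": -0.03,"ty": 0.0095,"tz": 0,"twist": 0},
    {"tx": -0.03,"ty": 0.0095,"tz": 0,"twist": 0},
    {"tx": -0.03,"ty": 0.0095,"tz": 0,"twist": 0},
    {"tx": -0.03,"ty": 0.0095,"tz": 0,"twist": 0},
    {"tx": -0.03,"ty": 0.0095,"tz": 0,"twist": 0},
    {"tx": -0.03,"ty": 0.0095,"tz": 0,"twist": 0},
    {"tx": -0.03,"ty": 0.0095,"tz": 0,"twist": 0},
    {"tx": -0.03,"ty": 0.0095,"tz": 0,"twist": 0},
  ],
  squeeze=50,
)

```text
clock: 8.2
position: [0.5333, -0.0938, 0.3134]
ee_rot: [-2.143, -2.295, 0.002]
force: [-0.0, 0.6, -4.9]
width: 0.145
gripper_force: 50.0
```

move_arm(
  motion=[
    {"tx": -0.03,"ty": 0.0095,"tz": 0,"twist": 0},
    {"tx": -0.03,"ty": 0.0095,"tz": 0,"twist": 0},
    {"tx": -0.03,"ty": 0.0095,"tz": 0,"twist": 0},
    {"tx": -0.03,"ty": 0.0095,"tz": 0,"twist": 0},
    {"tx": -0.02,"ty": 0.0063,"tz": 0,"twist": 0},
    {"tx": -0.015,"ty": 0.0047,"tz": 0,"twist": 0},
    {"tx": -0.01,"ty": 0.003,"tz": 0,"twist": 0},
    {"tx": 0,"ty": 0,"tz": 0,"twist": 0.04375},
    {"tx": 0,"ty": 0,"tz": 0,"twist": 0.04375},
    {"tx": 0,"ty": 0,"tz": 0,"twist": 0.04375},
    {"tx": 0,"ty": 0,"tz": 0,"twist": 0.04375},
    {"tx": 0,"ty": 0,"tz": 0,"twist": 0},
  ],
)

```text
clock: 9.4
position: [0.5968, -0.2517, 0.3147]
ee_rot: [-2.437, -1.981, 0.0]
force: [-0.2, 0.1, -5.3]
width: 0.147
gripper_force: 50.0
```

Run:
```python
from h import *
o=arm.observe();print(o["position"],o["ee_rot"],o["width"],o["clock"])
a=arm.get_image("scene")[60:260,160:440];b=arm.get_image("top")[60:260,340:600]
cv2.imwrite("pics/l2.png",np.clip(np.hstack([cv2.resize(a,(420,300)),cv2.resize(b,(380,300))])[:,:,::-1]*1.6,0,255).astype(np.uint8))
```

```text
[ 0.59683426 -0.25166874  0.31466986] [-2.43746714e+00 -1.98142904e+00  2.40353894e-04] 0.1471506327142267 9.4
```

View pics/l2.png

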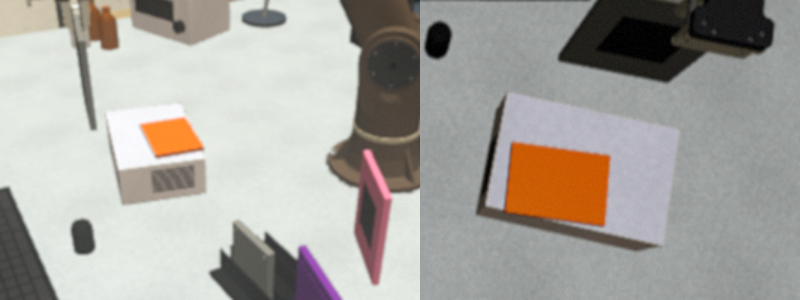

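The tablet is held over the bench in front of the supply, with its bottom edge parallel to the front edge and the screen facing out. Now I'll lower it.

move_arm(
  motion=[
    {"tx": 0,"ty": 0,"tz": 0.015,"twist": 0},
    {"tx": 0,"ty": 0,"tz": 0.025,"twist": 0},
    {"tx": 0,"ty": 0,"tz": 0.025,"twist": 0},
    {"tx": 0,"ty": 0,"tz": 0.025,"twist": 0},
    {"tx": 0,"ty": 0,"tz": 0.025,"twist": 0},
    {"tx": 0,"ty": 0,"tz": 0.02,"twist": 0},
    {"tx": 0,"ty": 0,"tz": 0.01,"twist": 0},
    {"tx": 0,"ty": 0,"tz": 0.008,"twist": 0},
    {"tx": 0,"ty": 0,"tz": 0.004,"twist": 0},
    {"tx": 0,"ty": 0,"tz": 0,"twist": 0},
  ],
)

```text
clock: 10.5
position: [0.5971, -0.2525, 0.1579]
ee_rot: [2.437, 1.982, 0.0]
force: [-0.3, -0.8, -5.5]
width: 0.151
gripper_force: 50.0
```

move_arm(
  motion=[
    {"tx": 0,"ty": 0,"tz": 0.0015,"twist": 0},
    {"tx": 0,"ty": 0,"tz": 0.0015,"twist": 0},
    {"tx": 0,"ty": 0,"tz": 0,"twist": 0},
  ],
)

```text
clock: 10.8
position: [0.5971, -0.2525, 0.155]
ee_rot: [2.438, 1.981, 0.0]
force: [-0.7, 0.1, -4.7]
width: 0.146
gripper_force: 50.0
```

move_arm(
  motion=[
    {"tx": 0,"ty": 0,"tz": 0.0015,"twist": 0},
    {"tx": 0,"ty": 0,"tz": 0,"twist": 0},
  ],
)

```text
clock: 11.0
position: [0.5979, -0.2531, 0.1548]
ee_rot: [2.437, 1.979, 0.001]
force: [-1.4, -0.6, 4.6]
width: 0.147
gripper_force: 50.0
```

The bench is carrying the tablet. I'll open the fingers to about 38 mm, then tip it back between them.

move_arm(
  motion=[
    {"tx": 0,"ty": 0,"tz": 0,"twist": 0},
    {"tx": 0,"ty": 0,"tz": 0,"twist": 0},
    {"tx": 0,"ty": 0,"tz": 0,"twist": 0},
    {"tx": 0,"ty": 0,"tz": 0,"twist": 0},
    {"tx": 0,"ty": 0,"tz": 0,"twist": 0},
    {"tx": 0,"ty": 0,"tz": 0,"twist": 0},
  ],
  gripper=0.17,
)

```text
clock: 11.6
position: [0.5969, -0.2524, 0.1531]
ee_rot: [-2.438, -1.981, 0.0]
force: [0.2, -0.5, 0.2]
width: 0.411
gripper_force: 0.0
```

Run:
```python
from h import *
o=arm.observe();print(o["position"],o["ee_rot"],o["width"],o["clock"],o["force"])
a=arm.get_image("scene")[80:220,160:360];b=arm.get_image("top")[60:260,340:600]
cv2.imwrite("pics/l3.png",np.clip(np.hstack([cv2.resize(a,(420,300)),cv2.resize(b,(380,300))])[:,:,::-1]*1.6,0,255).astype(np.uint8))
```

```text
[ 0.59694796 -0.25241269  0.15313754] [-2.43784926e+00 -1.98138332e+00  8.58590367e-05] 0.4112168926700294 11.6 [ 0.21260974 -0.50285319  0.16006702]
```

View pics/l3.png

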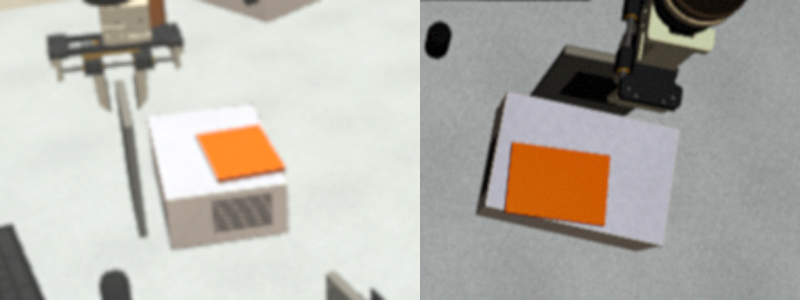

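The tablet stands upright and free between the open fingers, in front of the supply. Now I'll tip it back.

move_arm(
  motion=[
    {"tx": 0,"ty": -0.005,"tz": 0,"twist": 0},
    {"tx": 0,"ty": -0.005,"tz": 0,"twist": 0},
    {"tx": 0,"ty": -0.005,"tz": 0,"twist": 0},
    {"tx": 0,"ty": -0.005,"tz": 0,"twist": 0},
    {"tx": 0,"ty": -0.005,"tz": 0,"twist": 0},
    {"tx": 0,"ty": -0.005,"tz": 0,"twist": 0},
    {"tx": 0,"ty": -0.005,"tz": 0,"twist": 0},
    {"tx": 0,"ty": -0.005,"tz": 0,"twist": 0},
    {"tx": 0,"ty": -0.005,"tz": 0,"twist": 0},
    {"tx": 0,"ty": -0.005,"tz": 0,"twist": 0},
  ],
)

```text
clock: 12.7
position: [0.5477, -0.2422, 0.1532]
ee_rot: [2.438, 1.981, 0.0]
force: [0.1, 0.2, 0.2]
width: 0.415
gripper_force: 0.0
```

move_arm(
  motion=[
    {"tx": 0,"ty": -0.004,"tz": 0,"twist": 0},
    {"tx": 0,"ty": -0.004,"tz": 0,"twist": 0},
    {"tx": 0,"ty": -0.004,"tz": 0,"twist": 0},
    {"tx": 0,"ty": 0,"tz": 0,"twist": 0},
    {"tx": 0,"ty": 0,"tz": 0,"twist": 0},
    {"tx": 0,"ty": 0,"tz": 0,"twist": 0},
  ],
)

```text
clock: 13.3
position: [0.5365, -0.2398, 0.1532]
ee_rot: [2.438, 1.981, 0.0]
force: [0.6, -1.2, -0.3]
width: 0.417
gripper_force: 0.0
```

Run:
```python
from h import *
o=arm.observe();print(o["position"],o["width"],o["clock"],o["force"])
a=arm.get_image("scene")[80:220,160:360];b=arm.get_image("top")[60:260,340:600]
cv2.imwrite("pics/l4.png",np.clip(np.hstack([cv2.resize(a,(420,300)),cv2.resize(b,(380,300))])[:,:,::-1]*1.6,0,255).astype(np.uint8))
```

```text
[ 0.53648458 -0.2398217   0.15324696] 0.4171202880405799 13.3 [ 0.61421296 -1.16560104 -0.2819039 ]
```

View pics/l4.png

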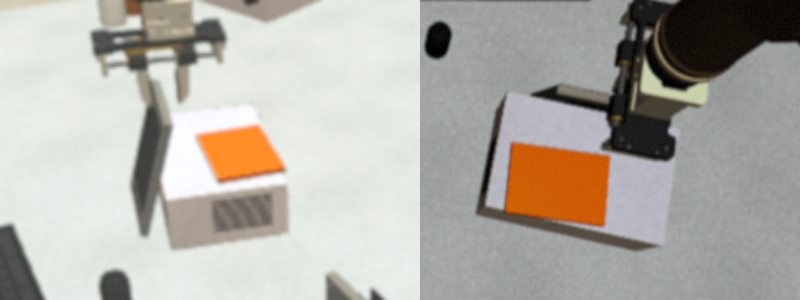

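The tablet leans back on the supply's edge and the wrist force is near zero. I'll withdraw straight up.

move_arm(
  motion=[
    {"tx": 0,"ty": 0,"tz": -0.006,"twist": 0},
    {"tx": 0,"ty": 0,"tz": -0.01,"twist": 0},
    {"tx": 0,"ty": 0,"tz": -0.015,"twist": 0},
    {"tx": 0,"ty": 0,"tz": -0.02,"twist": 0},
    {"tx": 0,"ty": 0,"tz": -0.03,"twist": 0},
    {"tx": 0,"ty": 0,"tz": -0.03,"twist": 0},
    {"tx": 0,"ty": -0.03,"tz": -0.03,"twist": 0},
    {"tx": 0,"ty": -0.03,"tz": -0.03,"twist": 0},
    {"tx": -0.03,"ty": -0.03,"tz": 0,"twist": 0},
    {"tx": -0.03,"ty": -0.03,"tz": 0,"twist": 0},
    {"tx": -0.03,"ty": 0,"tz": 0,"twist": 0},
    {"tx": 0,"ty": 0,"tz": 0,"twist": 0},
  ],
)

```text
clock: 14.6
position: [0.3981, -0.3078, 0.3254]
ee_rot: [2.443, 1.971, -0.003]
force: [0.1, 0.2, -0.1]
width: 0.416
gripper_force: 0.0
```

Run:
```python
from h import *
o=arm.observe();print(o["position"],o["width"],o["clock"],o["force"])
# candidate tablet model: compare outline
n=np.radians(-11.8);x=np.array([np.cos(n),np.sin(n),0]);y=np.array([-x[1],x[0],0]);z=np.array([0,0,1.])
f=np.array([.5565,-.2376,0]);t=np.radians(20)
S=arm.get_image("scene").copy();T=arm.get_image("top").copy()
b=f+x*.035;up=z*np.cos(t)-x*np.sin(t);th=x*np.cos(t)+z*np.sin(t)
for c,I in(("scene",S),("top",T)):
    for q in(b+th*.014,):
        P=pix(c,[q-y*.08,q+y*.08,q+y*.08+up*.19,q-y*.08+up*.19])
        cv2.polylines(I,[np.int32(P*16).reshape(-1,1,2)],True,(0,255,0),1,4,4)
a=S[80:220,160:360];b=T[60:260,340:600]
cv2.imwrite("pics/l5.png",np.clip(np.hstack([cv2.resize(a,(420,300)),cv2.resize(b,(380,300))])[:,:,::-1]*1.6,0,255).astype(np.uint8))
arm.get_image("top")
for q in("panel","notebook"): print(q,[np.round(np.array(d["point"])*[640,400]) for d in arm.look_for("top",q)[:1]])
```

```text
[ 0.39813472 -0.30783134  0.32541952] 0.4163330034382594 14.6 [ 0.12887758  0.16767976 -0.14421342]
panel [array([237., 168.])]
notebook [array([434., 183.])]
```

View pics/l5.png

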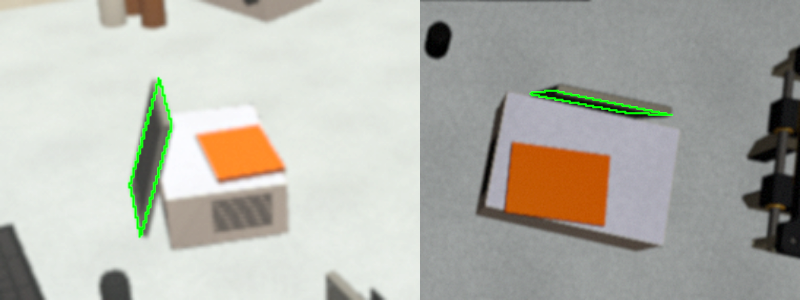

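Scene overlay agrees well with the planned pose, but the top view is ambiguous. I'll fit the pose numerically to the segmented regions.

Run:
```python
from h import *
from scipy.optimize import minimize
n=np.radians(-11.8);f=np.array([.5565,-.2376,0]);z=np.array([0,0,1.])
R={}
for c in("scene","top"):
    I=arm.get_image(c)
    r=[d for d in arm.regions_of(c,"tablet") if abs(d["point"][0]*640-(240 if c=="scene" else 420+0))<60]
    for d in r: print(c,np.round(np.array(d["point"])*[640,400]),d["conf"],d["region"].sum())
    if r:R[c]=r[0]["region"]
cv2.imwrite("pics/l6.png",np.clip(cv2.resize(arm.get_image("top")[100:160,380:480],(800,480),interpolation=2)[:,:,::-1]*1.6,0,255).astype(np.uint8))
def box(o,x,y,u,D,W,H): return np.array([o+x*a+y*b+u*c for a in D for b in(-W,W) for c in(0,H)])
def mask(c,P):
    m=np.zeros((400,640),np.uint8);cv2.fillConvexPoly(m,cv2.convexHull(np.int32(np.round(pix(c,P)*16))),1,8,4);return m>0
def model(p):
    d,s,t,dy=p;a=n+dy;X=np.array([np.cos(a),np.sin(a),0]);Y=np.array([-X[1],X[0],0])
    u=z*np.cos(t)-X*np.sin(t);th=X*np.cos(t)+z*np.sin(t)
    x0=np.array([np.cos(n),np.sin(n),0]);y0=np.array([-x0[1],x0[0],0])
    return box(f+x0*d+y0*s,th,Y,u,(0,.014),.08,.19)
x0=np.array([np.cos(n),np.sin(n),0]);y0=np.array([-x0[1],x0[0],0])
sup=mask("top",box(f,x0,y0,z,(-.18,0),.135,.095))
supn=box(f,x0,y0,z,(-.18,0),.135,.095)
def cost(p):
    v=0
    for c,r in R.items():
        m=mask(c,model(p))
        if c=="top": # hidden behind supply top: only the part of tablet above z .095 & outside
            P=model(p);u=P[1]-P[0];lo=P.copy();lo[0::2]+=u*.5;m=mask(c,lo)|(m&~sup)
        v+=1-(m&r).sum()/(m|r).sum()
    return v
best=min((minimize(cost,[d,s,t,0],method="Nelder-Mead",options=dict(initial_simplex=np.array([[d,s,t,0]]*5)+np.vstack([np.zeros(4),np.diag([.01,.01,.06,.05])]))) for d in(.025,.035,.05) for s in(-.01,.01) for t in(.2,.3,.42)),key=lambda r:r.fun)
print("d,s,tilt deg,dyaw deg",best.x[:2].round(4),np.degrees(best.x[2:]).round(1),best.fun,"nominal",cost([.035,0,.35,0]),arm.observe()["clock"])
print(pix("top",model(best.x)).round(0).tolist())
```

```text
scene [231. 152.] 0.79 812
top [465. 127.] 0.9 1054Traceback (most recent call last):
  File "<stdin>", line 30, in <module>
  File "<stdin>", line 30, in <genexpr>
    res = _minimize_neldermead(fun, x0, args, callback, bounds=bounds,
                               **options)
    fxr = func(xr)
    fx = function(np.copy(x), *(wrapper_args + args))
  File "<stdin>", line 25, in cost
  File "<stdin>", line 13, in mask
  File "h.py", line 8, in pix
    k=arm.calibration(c);K=np.array(k["K"]);T=np.array(k["T"])
ValueError: time passes only in moves, steps and waits
```

View pics/l6.png

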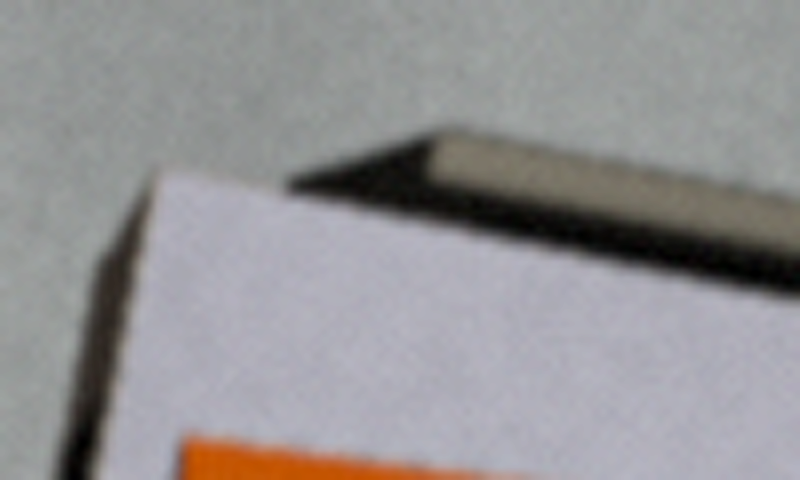

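```bash
sed -i 's/^def world/import functools\ncal=functools.lru_cache(arm.calibration)\ndef world/; s/k=arm.calibration(c)/k=cal(c)/' h.py
cat > fit.py <<'E'
from h import *
n=np.radians(-11.8);f=np.array([.5565,-.2376,0]);z=np.array([0,0,1.])
x=np.array([np.cos(n),np.sin(n),0]);y=np.array([-x[1],x[0],0])
P=world("top",[(434.5,116.2),(433.5,122.5)],.187)-f
print("top-left front/back corner in supply-front frame (z=.187)",(P@x).round(4),(P@y).round(4))
for t in(8,12,16,20):
  a=np.radians(t);u=z*np.cos(a)-x*np.sin(a);th=x*np.cos(a)+z*np.sin(a)
  for d in(.02,.035,.05):
    b=f+x*d
    print(t,d,pix("top",[b+th*.014+y*.08+u*.19,b+y*.08+u*.19]).round(1).tolist(),pix("scene",[b+th*.014+y*.08,b+th*.014-y*.08,b+th*.014+y*.08+u*.19,b+th*.014-y*.08+u*.19]).round(0).tolist())
E
python3 - <<'E'
exec(open("fit.py").read())
arm.get_image("scene")
for d in arm.regions_of("scene","tablet"):
    if abs(d["point"][0]*640-231)<30:
        m=d["region"].astype(np.uint8);c=max(cv2.findContours(m,0,2)[0],key=cv2.contourArea);print(cv2.approxPolyDP(c,2,True)[:,0].tolist())
E
```

```text
top-left front/back corner in supply-front frame (z=.187) [-0.0103 -0.0238] [0.0801 0.08  ]
8 0.02 [[436.4, 107.3], [435.0, 114.2]] [[231.0, 190.0], [225.0, 166.0], [233.0, 137.0], [227.0, 115.0]]
8 0.035 [[437.6, 100.4], [436.2, 107.2]] [[226.0, 191.0], [221.0, 167.0], [228.0, 137.0], [222.0, 116.0]]
8 0.05 [[438.8, 93.5], [437.4, 100.3]] [[221.0, 192.0], [217.0, 167.0], [223.0, 138.0], [218.0, 116.0]]
12 0.02 [[435.2, 113.8], [433.7, 120.7]] [[231.0, 190.0], [225.0, 166.0], [237.0, 136.0], [231.0, 115.0]]
12 0.035 [[436.4, 106.8], [434.8, 113.7]] [[226.0, 191.0], [221.0, 166.0], [232.0, 137.0], [226.0, 116.0]]
12 0.05 [[437.5, 99.9], [436.0, 106.8]] [[221.0, 191.0], [217.0, 167.0], [227.0, 138.0], [222.0, 116.0]]
16 0.02 [[433.8, 120.3], [432.2, 127.3]] [[231.0, 190.0], [225.0, 165.0], [242.0, 137.0], [235.0, 115.0]]
16 0.035 [[435.0, 113.3], [433.3, 120.3]] [[226.0, 190.0], [221.0, 166.0], [237.0, 137.0], [231.0, 116.0]]
16 0.05 [[436.1, 106.4], [434.5, 113.3]] [[221.0, 191.0], [217.0, 167.0], [232.0, 138.0], [226.0, 116.0]]
20 0.02 [[432.3, 126.9], [430.5, 133.9]] [[231.0, 189.0], [226.0, 165.0], [246.0, 137.0], [239.0, 116.0]]
20 0.035 [[433.5, 119.9], [431.7, 126.9]] [[226.0, 190.0], [221.0, 166.0], [241.0, 138.0], [235.0, 116.0]]
20 0.05 [[434.7, 112.9], [432.9, 119.9]] [[221.0, 191.0], [217.0, 166.0], [236.0, 138.0], [230.0, 117.0]]
[[234, 117], [231, 120], [222, 163], [227, 189], [232, 185], [242, 140]]
```

```bash
python3 -c "
from cell import arm
print(arm.sign_off())"
```

```text
the job is handed in; nothing more can be done
None
```

I handed the job in at about 15 s of the 38 s allowed. By the camera measurements, the tablet leans on the supply's front at roughly 16–20° with its screen outward, centred and square. The panel and notebook showed no movement beyond a few pixels. The sign-off gave no verdict.

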